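# Bring two bottle pucks round the bend into the filling station

## Robot

A 6-joint arm with a two-finger parallel gripper is mounted at the origin on the work surface. World frame = base frame: x ahead of the robot, y to its left, z up, the work surface at z = 0. Lengths are in m, angles in rad, forces in N, time in s.
With the tool pointing down it reaches from about 0.3 to 0.75 m from the base axis. Payload 8.5 kg.
Tool frame: the origin (TCP) lies on the front face of the gripper's body, between the roots of the fingers; the fingertips stand 64 mm ahead of it and the grasp point (between the pads) lies 45 mm ahead of it; x points along the fingers, z is the direction in which the jaws open and shut, and the axes are right-handed (so a half turn about x gives the same grasp; the last joint's range is limited). The gripper opens to 88 mm and grips with 3 to 60 N. Pads are 18 mm wide; open, the fingers measure 123 mm over their backs; the gripper's body (75 mm by 187 mm) begins 45 mm behind the grasp point.
Start: joints at [-1.457, 0.381, 1.297, -0, 1.464, -0.215], TCP at [0.178, -0.521, 0.303] pointing down, gripper open.
Joint ranges: [-3.11, 3.11], [-0.89, 2.33], [0.22, 2.48], [-1.42, 4.56], [0.17, 2.85], [-2.88, 2.88]. Speed limits (rad/s): [2.39, 2.39, 3.14, 3.14, 3.14, 3.14].

## Interface

Orientations are given as a unit quaternion [w, x, y, z].
In Python, from station import get_state, grab_frame, finish_job gives the robot as it stands.
- The arm moves only by the tool drive_tool, never from a script. Its argument "increments" is a list that holds one entry, the list of rows, each a list of 7 numbers: the opening, from 0 (shut) to 1 (fully open), then the shift along the tool's x, y, z in mm, then the turn, a rotation vector about the tool's x, y, z in degrees. In form: [[[gripper, dx, dy, dz, wx, wy, wz], ...]]. A call has 1 to 8 rows; each row shifts and turns the commanded pose from where the row before left it, along the tool's axes as they then stand; what a row does not reach is not made up. A row lasts 1/12 s, in which the tool goes at most 41.7 mm and 7.16 degrees, less where a joint would pass 70% of its speed; a pose out of reach is approached as far as the arm can. A call is refused whole if a number of a shift passes 41.7 or a number of a turn 7.16, either way. A call with a gripper value outside its range is refused whole. The fingers move at their own pace and stop on an object; the grip force is fixed at half the most. Time passes only in rows, so rows that do not move let the fingers close. It gives the time, the measured TCP pose, the force and the opening at its end, in the units of the state.
- get_state(): the state, without advancing time (a new reading comes with each control period).
- grab_frame(name): name is "side" or "top"; returns a dict with "color" (480x640x3 uint8, blue, green, red), "mtx" (3x3 intrinsics, pixels), "T" (4x4, takes a point from camera to world coordinates). Camera axes: x right, y up, looking along -z (the intrinsics and any distortion apply to the point x, -y, -z); pixel columns grow to the right and rows downward; lengths in m; the calibration is good to about 2 mm. A picture is of the moment at which its call begins. There is no depth.
- finish_job(): hands the job in, once; it reports no verdict.
The state is a dict: "t": time; "joint_pos": joint angles; "joint_vel": joint speeds; "effort": joint torques, N m; "eef_pos": TCP position; "eef_rot": TCP orientation; "contact_force": force on the tool from outside, world axes, zero at the start; "ft_torque": the same for the moment, N m; "width": finger opening in m.
Only numpy, scipy, OpenCV 4.12 (cv2) and the standard library are available. Lean on these libraries where they do the work, as an engineer would, in place of code of your own. Each camera call takes 0.05 s, during which the arm holds its last target. There are 200 camera calls.

## Task

Push the two pucks with bottles together along their track, from behind, round the bend between the guide rails, until the leading one is home at the far end with the plunger of the stop pressed right in till it is solid; then swing the gate shut behind the rear one and let go, the leading one still touching the plunger. Keep them flat on the deck all the way and work by feel: push gently, never so hard that they jam or lean on the rails or the stop. Leave the other things on the counter where they are.

Things in the scene. Friction and masses are not known exactly. Their poses are not given: they have to be found in the camera images.
- track: Low fixed L-shaped transfer track with a rounded bend, deck top 40 mm above the counter, never in the same place. Origin: centre of the bend's arc, at counter level, z up. Path of the pucks' centres here (mm): along +y at x = -90 from the mouth to (-90, 0); quarter circle of radius 90 about the origin, clockwise from above, to (0, 90); along +x at y = 90 to home, leading about (114, 90).
- rails: Two fixed white guide rails on the deck, same frame as track. Faces 30 mm either side of the path (pucks have 2 mm play each side), 8 mm thick, 4 to 18 mm above the deck; open mouth at y = -160, flared to -178; the deck ends at y = -215. Outside them stand clamp posts up to 30 mm above the deck. The brackets are light: a load over 20 N shifts them.
- lead_puck_center (a point): Loose grey plastic puck, a plain upright cylinder 56 mm across and 32 mm high, with a small glass bottle (27 mm across, black cap) fixed in it, top of the cap 58 mm above the deck; 0.22 to 0.45 kg, friction 0.3 to 0.42. Point: centre of the puck's cylinder, 16 mm above the deck. Starts in the first straight, 30 to 60 mm before the bend; z up, its yaw means nothing.
- rear_puck_center (a point): A second, equal puck with bottle, behind the leading one, 118 to 128 mm before the bend at the start; same point. In the home row the two touch, 56 mm apart.
- lead_puck: The leading puck with its bottle; origin at the centre of its underside.
- rear_puck: The rear puck with its bottle; origin at the centre of its underside. Pushed fast, or off its middle, in the bend, the two wedge between the rails and the push climbs from about 3 N past 10 N; easing back a few mm and pushing again slowly frees them.
- stop: Rigid aluminium stop block at the end of the track with the switch it carries: a round bush (18 mm across) and in it a flat steel plunger (20 mm across), 14 mm above the deck. Origin: foot of the block's face, at x 158, y 90 mm of track, axes as there (the puck comes in along +x). The switch is damaged by more than 16 N.
- stop_face (a point): Middle of the block's face, 14 mm above the deck. The bush stands out by a setting of 0 to 14 mm that is not measured: the plunger waits 13 to 27 mm before the face, goes in 4 mm against a light spring (0.4 to 0.7 N), then is solid. Home, the leading puck's centre is 37 to 51 mm before the face. The row itself drags 2 to 5 N, so solid shows as a push that climbs to about 8 N without giving.
- filler: Fixed filling head on a column (28 mm across, 250 mm high) beside the station, at x 240, y 200 mm of track, its twin-nozzle arm swung away from the track; an obstacle only. Origin at its foot.
- gate (a joint): Gate: steel bar on an upright pivot outside the outer rail, rad. 0 = open, pointing along -x of the track; 1.571 = shut at its end stop, pointing -y across the track 2 to 16 mm behind the home rear puck. Grows counter-clockwise from above, starts at 0 to 0.25, stays where left, needs about 1 N at the knob. Bar 8 mm wide, 22 to 30 mm above the deck, over the rails.
- gate_knob (a point): Centre of the gate's black upright knob, a cylinder 14 mm across and 24 mm high (30 to 54 mm above the deck), 68 mm from the pivot axis at the bar's free end; it can be pushed from the side or pinched from above.
- gate_pivot (a point): Point on the gate's pivot axis at the height of the knob's centre (42 mm above the deck), at x 17, y 142 mm in the frame of track. The pivot's hub is 22 mm across, its top 37 mm above the deck.
- spare_puck: Bystander: an empty puck of the same make (56 mm across, 32 mm high) on the counter inside the bend; leave it. Origin at its foot.
- vial_a: Bystander: small glass vial with red cap, 25 mm across, 60 mm high, on the counter beside the last straight, on the inside of the bend. Origin at its foot.
- vial_b: Bystander: another such vial beside it. Origin at its foot.
- hex_driver: Bystander: screwdriver lying on the counter near the robot, 150 mm long. Origin under its middle.
- flask: Bystander: white plastic bottle, 52 mm across, 120 mm high, on the left. Origin at its foot.
- cap_jar: Bystander: glass jar with metal lid, 70 mm across, 75 mm high, on the left. Origin at its foot.
- reel_core: Bystander: cardboard ring, 68 mm across, 28 mm high, on the right. Origin at its foot.
Not all that is in view belongs to the job. Leave any blue or yellow look-alike of the lead_puck alone. Leave any red look-alike of the rear_puck alone.

How it is judged:
By the outcome, as a careful person would: the job done as asked, in the order asked, and still so for the second after the job is handed in, with the robot touching nothing.
It also fails if it takes over 72 s, if anything falls off the work surface, if the arm or the gripper's body presses on something with over 40 N, if the wrist force passes 120 N, or if a joint passes its speed limit or range.

## Working session

There is one attempt and no reset: what is moved stays moved. The work goes in short steps, Python scripts to look and compute and a tool call to move; the robot and the scene stay as the last step left them, time stands still between calls to the robot, and variables do not carry over. Pictures are saved under pics/ and viewed, about 8 in all and at most 12, crops included, and the job is handed in when it is done.

Besides the shell and the picture viewer there is one more tool, called after "Emit:" as name(argument=value, ...) on one line, values as JSON. drive_tool: Moves the arm, as the interface text tells. Its arguments: {"type":"object","properties":{"increments":{"type":"array"}},"required":["increments"]}

```bash
ls; mkdir -p pics; cat > h.py <<'E'
import numpy as np, cv2
from station import get_state, grab_frame, finish_job
def ray(f,u,v):
    K=np.array(f["mtx"]);T=np.array(f["T"])
    d=np.linalg.inv(K)@[u,v,1.]; d=np.array([d[0],-d[1],-d[2]])
    return T[:3,3],T[:3,:3]@d
def onz(f,u,v,z):
    o,d=ray(f,u,v); return o+d*(z-o[2])/d[2]
def proj(f,p):
    T=np.array(f["T"]);c=T[:3,:3].T@(np.array(p)-T[:3,3]); q=np.array(f["mtx"])@[c[0],-c[1],-c[2]]; return q[:2]/q[2]
E
python3 - <<'E'
from h import *
import pickle
for n in("side","top"):
    f=grab_frame(n);cv2.imwrite(f"pics/{n}0.png",f["color"]);pickle.dump(f,open(n+"0.pkl","wb"));print(n,{k:(v.round(3).tolist() if k!="color" else 0) for k,v in f.items() if hasattr(v,'round')}, [k for k in f])
print(get_state())
E
```

```text
pics
side {'color': 0, 'mtx': [[452.436, 0.0, 321.187], [0.0, 452.436, 235.939], [0.0, 0.0, 1.0]], 'T': [[-0.975, 0.127, -0.181, 0.369], [-0.221, -0.551, 0.804, 0.799], [0.003, 0.824, 0.566, 0.624], [0.0, 0.0, 0.0, 1.0]]} ['color', 'mtx', 'T']
top {'color': 0, 'mtx': [[457.156, 0.0, 320.168], [0.0, 457.156, 245.818], [0.0, 0.0, 1.0]], 'T': [[0.017, 0.991, -0.132, 0.371], [-1.0, 0.018, 0.007, 0.014], [0.009, 0.132, 0.991, 1.184], [0.0, 0.0, 0.0, 1.0]]} ['color', 'mtx', 'T']
{'t': 0.1, 'joint_pos': array([-1.45726511e+00,  3.81104283e-01,  1.29812958e+00, -2.89670762e-06,
        1.46360614e+00, -2.15292461e-01]), 'joint_vel': array([ 0.00127765, -0.00126268, -0.00103043, -0.00047989, -0.00033998,
       -0.00078129]), 'effort': array([ 5.59550841e-03, -4.38646710e+01, -2.24910074e+01,  7.15856371e-02,
        3.42532655e-02, -6.86907811e-05]), 'eef_pos': array([ 0.1775934 , -0.52036318,  0.30223122]), 'eef_rot': array([ 0.57479708,  0.41174777,  0.57538974, -0.41109455]), 'contact_force': array([0.04340909, 0.30065522, 0.30811783]), 'ft_torque': array([ 0.02481695, -0.04836655, -0.02199594]), 'width': 0.08806268631918805}
```

View pics/top0.png

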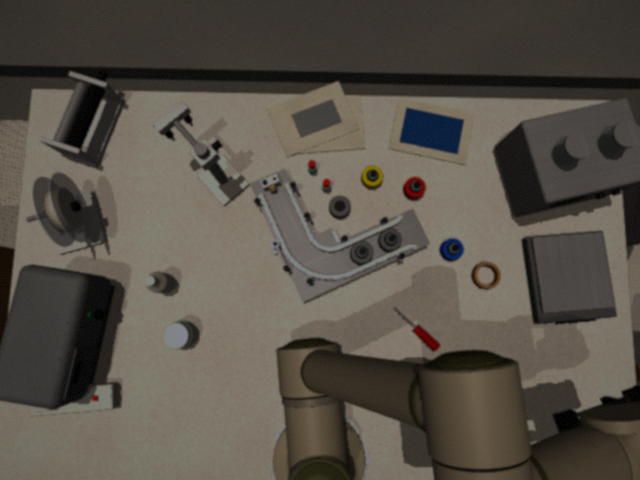

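View pics/side0.png

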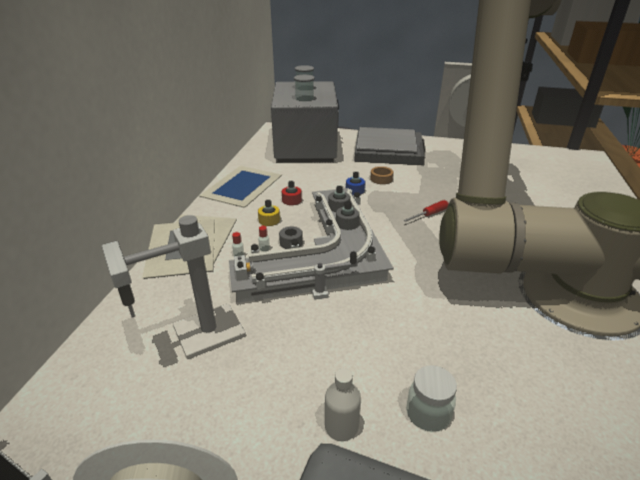

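The top view shows the grey pucks in the track: the rear at (390,239) and the lead at (362,251). The mouth is at (415,230), the bend at (290,265) and the stop at (270,182). The gate knob and hub are near (277,248). The blue (452,249), yellow (372,177) and red (415,188) pucks are look-alikes, and the empty spare at (339,206) is off the track. I'll confirm this in an enlarged crop.

```bash
python3 - <<'E'
from h import *
import pickle
c=cv2.imread("pics/top0.png")[160:308,240:437]
cv2.imwrite("pics/c1.png",cv2.convertScaleAbs(cv2.resize(c,None,fx=4,fy=4,interpolation=cv2.INTER_CUBIC),alpha=1.5))
c=cv2.imread("pics/side0.png")[175:305,220:400]
cv2.imwrite("pics/c2.png",cv2.convertScaleAbs(cv2.resize(c,None,fx=4.4,fy=4.4,interpolation=cv2.INTER_CUBIC),alpha=1.5))
E
```

```text
(no output)
```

View pics/c1.png

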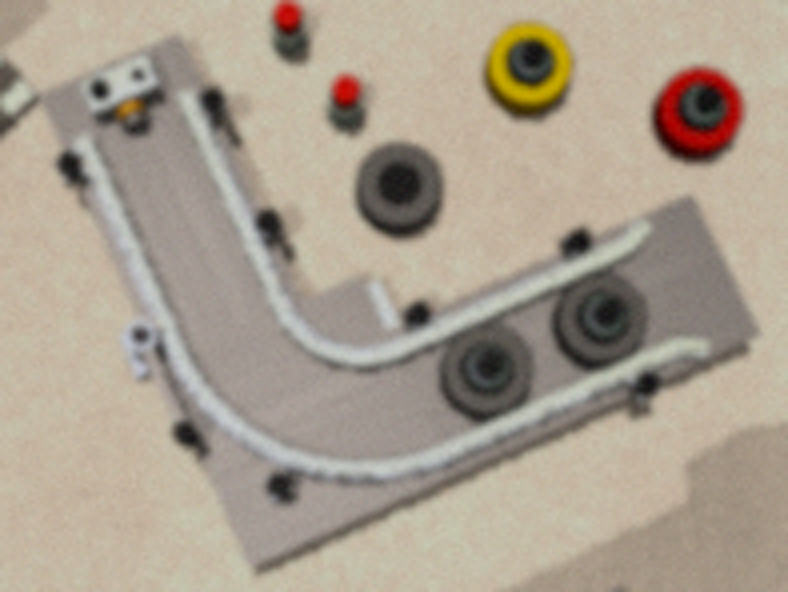

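View pics/c2.png

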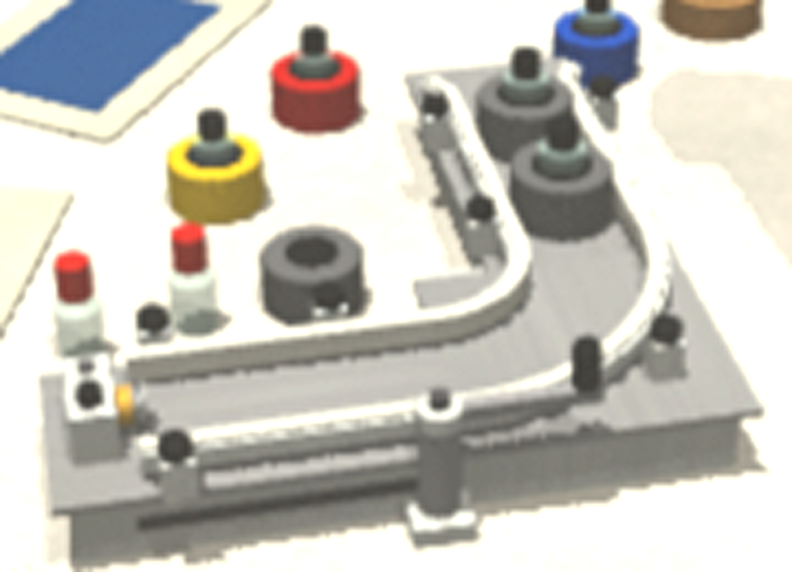

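The crops confirm it: the two grey pucks sit between the white rails, with the lead at crop 1 (486,372) and the rear at (602,318). The gate hub is at crop 1 (140,335) and crop 2 (440,400), and the black knob is at crop 2 (587,365). The stop has an orange bush at crop 1 (130,108).

```bash
cat > fit.py <<'E'
from h import *
import pickle
f=pickle.load(open("top0.pkl","rb")); s=pickle.load(open("side0.pkl","rb"))
c=f["color"]; hsv=cv2.cvtColor(c,cv2.COLOR_BGR2HSV)
def line(a,b,w=14):
    m=np.zeros(c.shape[:2],np.uint8); P=lambda p:(int(round(240+p[0]/4)),int(round(160+p[1]/4)))
    cv2.line(m,P(a),P(b),255,7)
    ys,xs=np.where(m>0); v=hsv[ys,xs,2].astype(float); sa=hsv[ys,xs,1].astype(float)
    k=(v>np.percentile(v,97)*.86)
    pts=np.array([onz(f,x,y,.056)[:2] for x,y in zip(xs[k],ys[k])],np.float32)
    l=cv2.fitLine(pts,cv2.DIST_HUBER,0,.01,.01).ravel(); print(k.sum(),len(k),l)
    return l
L=[line((635,237),(450,318)),line((650,358),(460,442)),line((200,130),(262,265)),line((92,155),(150,295))]
def mid(a,b,sgn):
    d1,d2=[x[:2]*np.sign(x[:2]@sgn) for x in(a,b)]; d=d1+d2; d/=np.linalg.norm(d)
    n=np.array([-d[1],d[0]]); print("ang",np.degrees(np.arctan2(d1[1],d1[0])),np.degrees(np.arctan2(d2[1],d2[0])),"gap",(b[2:]-a[2:])@n)
    return d,n,((a[2:]+b[2:])@n)/2
yd,yn,yo=mid(L[0],L[1],np.array([0,1.]))
xd,xn,xo=mid(L[2],L[3],np.array([1.,0]))
# corner = midlines' crossing = track(-90,90)
C=np.linalg.solve(np.array([yn,xn]),[yo,xo])
X=xd+np.array([yd[1],-yd[0]]); th=np.arctan2(X[1],X[0]); 
X=np.array([np.cos(th),np.sin(th)]);Y=np.array([-X[1],X[0]])
O=C+.09*X-.09*Y
print("O",O,"th",np.degrees(th))
np.save("track.npy",[*O,th])
tr=lambda p:[(np.array(p[:2])-O)@X*1e3,(np.array(p[:2])-O)@Y*1e3]
P=lambda u,v:(240+u/4,160+v/4)
S=lambda u,v:(220+u/4.4,175+v/4.4)
for n,fr,px,z in[("lead",f,P(491,366),.098),("rear",f,P(607,313),.098),("hub",f,P(139,334),.077),("knob",s,S(587,365),.082),("leadS",s,S(565,122),.096),("rearS",s,S(526,54),.096),("hubS",s,S(439,400),.08),("bush",f,P(130,104),.054),("deckend",f,P(692,197),.04),("deckend",f,P(758,333),.04),("spare",f,P(400,183),.03),("vial",f,P(287,15),.06),("vial",f,P(347,90),.06)]:
    w=onz(fr,*px,z);print(n,w.round(4),np.round(tr(w),1))
E
python3 fit.py
```

```text
206 526 [ 0.44179317 -0.89711696  0.563939   -0.12975983]
192 524 [ 0.42957374 -0.90303177  0.48836213 -0.13722795]
159 397 [0.9028104  0.4300388  0.6112879  0.06415731]
196 406 [0.91327995 0.4073324  0.5873487  0.13247132]
ang 116.21834808833962 115.44051231018854 gap 0.07128015556364843
ang 25.470023313191152 24.037370249492948 gap 0.07206083360944564
O [ 0.56759097 -0.0144862 ] th 25.291563497649076
lead [ 0.5038 -0.0953  0.098 ] [-92.2 -45.8]
rear [ 0.5372 -0.1649  0.098 ] [ -91.8 -123. ]
hub [0.5222 0.1177 0.077 ] [ 15.5 138.9]
knob [0.4623 0.0894 0.082 ] [-50.8 138.9]
leadS [ 0.5056 -0.0976  0.096 ] [-91.6 -48.7]
rearS [ 0.5396 -0.1665  0.096 ] [ -90.3 -125.5]
hubS [0.522  0.1265 0.08  ] [ 19.1 147. ]
bush [0.6724 0.13   0.054 ] [156.4  85.9]
deckend [ 0.622  -0.2292  0.04  ] [ -42.5 -217.4]
deckend [ 0.535  -0.2701  0.04  ] [-138.7 -217.2]
spare [ 0.6299 -0.0429  0.03  ] [ 44.2 -52.3]
vial [0.7307 0.0315 0.06  ] [167.1 -28.1]
vial [ 0.6825 -0.0073  0.06  ] [106.9 -42.6]
```

```bash
cat >> h.py <<'E'
from scipy.spatial.transform import Rotation as R
O=np.array([.5671,-.0169]);TH=np.radians(25.2)
X=np.array([np.cos(TH),np.sin(TH)]);Y=np.array([-X[1],X[0]])
S=1
def w2t(p): return np.array([(np.array(p[:2])-O)@X*1e3,(np.array(p[:2])-O)@Y*1e3])
def rot(h,t,s=None):
    s=s or S; a=TH+np.radians(h);t=np.radians(t);H=np.array([np.cos(a),np.sin(a),0]);Z=np.array([0,0,1.])
    x=np.sin(t)*H-np.cos(t)*Z;y=s*(np.cos(t)*H+np.sin(t)*Z);return np.column_stack([x,y,np.cross(x,y)])
def cur():
    s=get_state();q=s["eef_rot"];return s,np.array(s["eef_pos"]),R.from_quat([q[1],q[2],q[3],q[0]]).as_matrix()
def where():
    s,p,M=cur();tip=p+.064*M[:,0];y=S*M[:,1]
    h=(np.degrees(np.arctan2(y[1],y[0])-TH)+180)%360-180
    F=np.array(s["contact_force"]);H=np.array([np.cos(TH+np.radians(h)),np.sin(TH+np.radians(h))])
    print("t%.2f tip"%s["t"],w2t(tip).round(1),"z%.1f"%(tip[2]*1e3),"h%.1f tilt%.1f"%(h,np.degrees(np.arcsin(M[:,0][:2]@H))),"F",F.round(1),"Fh %.1f"%(F[:2]@H),"w",round(s["width"],4),"q",np.round(s["joint_pos"],2))
def plan(tg,start=None):
    """tg: (tipx,tipy,z mm, heading, tilt deg, nrows) -> rows"""
    s,p,M=cur() if start is None else start; out=[]
    for x,y,z,h,t,n in tg:
        M1=rot(h,t);tip=np.array([*(O+X*x/1e3+Y*y/1e3),z/1e3]);
        tip0=p+.064*M[:,0];rv=R.from_matrix(M1@M.T).as_rotvec()
        for i in range(1,n+1):
            Mn=R.from_rotvec(rv/n*1).as_matrix()@M;pn=tip0+(tip-tip0)*i/n-.064*Mn[:,0]
            d=np.round(M.T@(pn-p)*1e3,1);r=np.round(np.degrees(R.from_matrix(M.T@Mn).as_rotvec()),1)
            out.append([*d,*r]);p=p+M@d/1e3;M=M@R.from_rotvec(np.radians(r)).as_matrix()
    print(len(out),"rows");[print([0]+[float(v)+0. for v in o]) for o in out]
E
python3 - <<'E'
from h import *
s,p,M=cur();print(M.round(2));where()
E
```

```text
[[-0.    0.95  0.32]
 [ 0.    0.32 -0.95]
 [-1.    0.   -0.  ]]
t0.10 tip [-566.8 -289.6] z238.2 h-6.4 tilt0.0 F [0.  0.3 0.3] Fh 0.1 w 0.0881 q [-1.46  0.38  1.3  -0.    1.46 -0.22]
```

```bash
python3 - <<'E'
from h import *
plan([(-90,-190,140,90,4,16)])
E
```

```text
16 rows
[0, 6.2, 28.7, -9.2, -6.0, 0.2, 0.2]
[0, 6.2, 29.6, -6.2, -6.0, 0.2, 0.2]
[0, 6.5, 30.0, -3.0, -6.0, 0.2, 0.2]
[0, 6.5, 30.1, 0.2, -6.0, 0.2, 0.2]
[0, 6.6, 30.0, 3.4, -6.0, 0.2, 0.2]
[0, 6.7, 29.4, 6.6, -6.0, 0.2, 0.2]
[0, 6.8, 28.6, 9.6, -6.0, 0.2, 0.2]
[0, 6.8, 27.4, 12.7, -6.0, 0.2, 0.2]
[0, 6.9, 26.0, 15.5, -6.0, 0.2, 0.2]
[0, 7.0, 24.2, 18.1, -6.0, 0.2, 0.2]
[0, 6.9, 22.1, 20.6, -6.0, 0.2, 0.2]
[0, 6.9, 19.9, 22.9, -6.0, 0.2, 0.2]
[0, 7.0, 17.4, 24.9, -6.0, 0.2, 0.2]
[0, 6.8, 14.7, 26.6, -6.0, 0.2, 0.2]
[0, 6.9, 11.8, 28.0, -6.0, 0.2, 0.2]
[0, 6.8, 8.8, 29.2, -6.0, 0.2, 0.2]
```

Emit:
drive_tool(increments=[[[0,6,29,-9,-6,0.2,0.2],[0,6,29.5,-6,-6,0.2,0.2],[0,6.5,30,-3,-6,0.2,0.2],[0,6.5,30,0,-6,0.2,0.2],[0,6.5,30,3.5,-6,0.2,0.2],[0,6.5,29.5,6.5,-6,0.2,0.2],[0,7,28.5,9.5,-6,0.2,0.2],[0,7,27.5,12.5,-6,0.2,0.2]]])

```text
t: 0.77
eef_pos: [0.3729, -0.3753, 0.2533]
eef_rot: [0.691, 0.154, 0.695, -0.127]
contact_force: [0.6, -0.7, 0.0]
width: 0.0368
```

Emit:
drive_tool(increments=[[[0,7,26,15.5,-6,0.2,0.2],[0,7,24,18,-6,0.2,0.2],[0,7,22,20.5,-6,0.2,0.2],[0,7,20,23,-6,0.2,0.2],[0,7,17.5,25,-6,0.2,0.2],[0,7,14.5,26.5,-6,0.2,0.2],[0,7,12,28,-6,0.2,0.2],[0,7,9,29,-6,0.2,0.2]]])

```text
t: 1.43
eef_pos: [0.5688, -0.2304, 0.2028]
eef_rot: [0.685, -0.129, 0.694, 0.179]
contact_force: [-0.0, -1.3, 0.4]
width: 0.0005
```

```bash
python3 - <<'E'
from h import *
where()
plan([(-90,-190,140,90,4,3),(-90,-190,53,90,4,5)])
E
```

```text
t1.43 tip [ -89.1 -189.4] z139.0 h90.0 tilt4.1 F [-0.  -1.3  0.4] Fh -1.1 w 0.0005 q [-0.59  0.59  1.24  0.04  1.37 -1.04]
8 rows
[0, -0.4, -0.2, -0.2, 0.0, 0.1, 0.0]
[0, -0.3, -0.2, -0.2, 0.0, 0.1, 0.0]
[0, -0.4, -0.2, -0.2, 0.0, 0.1, 0.0]
[0, 17.4, -1.2, 0.0, 0.0, 0.0, 0.0]
[0, 17.3, -1.2, 0.1, 0.0, 0.0, 0.0]
[0, 17.4, -1.3, 0.0, 0.0, 0.0, 0.0]
[0, 17.4, -1.2, 0.1, 0.0, 0.0, 0.0]
[0, 17.3, -1.2, 0.0, 0.0, 0.0, 0.0]
```

Emit:
drive_tool(increments=[[[0,17.3,-1.4,-0.2,0,0,0],[0,17.3,-1.4,-0.2,0,0,0],[0,17.3,-1.4,-0.2,0,0,0],[0,17.3,-1.4,0,0,0,0],[0,17,-1.4,0,0,0,0],[0,0,0,0,0,0,0]]])

```text
t: 1.93
eef_pos: [0.5668, -0.2318, 0.1137]
eef_rot: [0.684, -0.126, 0.696, 0.178]
contact_force: [-0.8, 0.2, -0.4]
width: 0.0003
```

```bash
python3 - <<'E'
from h import *
where()
f=grab_frame("side");c=f["color"][150:310,200:420]
cv2.imwrite("pics/s1.png",cv2.convertScaleAbs(cv2.resize(c,None,fx=3.6,fy=3.6,interpolation=cv2.INTER_CUBIC),alpha=1.5))
print(proj(f,[*(O+X*-.09+Y*-.19),.053]))
plan([(-90,-170,53,90,4,8)])
E
```

```text
t1.93 tip [ -91.7 -189.5] z49.8 h89.7 tilt4.3 F [-0.8  0.2 -0.4] Fh 0.6 w 0.0003 q [-0.59  0.69  1.34  0.04  1.18 -1.04]
[333.35281396 189.93245766]
8 rows
[0, 0.0, 2.6, 0.2, 0.0, 0.0, 0.0]
[0, 0.1, 2.5, 0.1, 0.0, 0.0, 0.0]
[0, 0.0, 2.5, 0.2, 0.0, 0.0, 0.0]
[0, 0.0, 2.6, 0.1, 0.0, 0.0, 0.0]
[0, 0.0, 2.5, 0.1, 0.0, 0.0, 0.0]
[0, 0.1, 2.5, 0.2, 0.0, 0.0, 0.0]
[0, 0.0, 2.6, 0.1, 0.0, 0.0, 0.0]
[0, 0.0, 2.5, 0.2, 0.0, 0.0, 0.0]
```

View pics/s1.png

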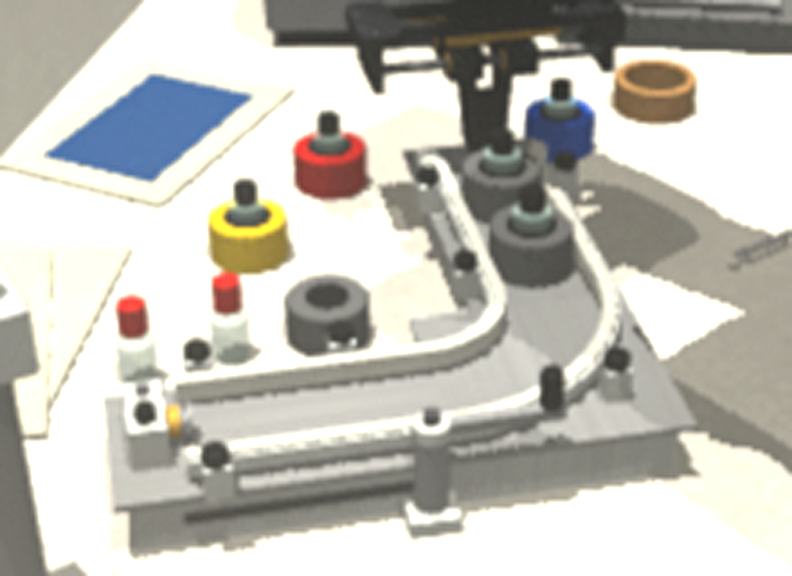

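The closed fingers stand in the channel behind the rear puck (crop 485,130), clear of the rails. I'll advance now.

Emit:
drive_tool(increments=[[[0,0,3,0.2,0,0,0],[0,0,3,0.2,0,0,0],[0,0,3,0.2,0,0,0],[0,0,3,0.2,0,0,0],[0,0,3,0.2,0,0,0],[0,0,3,0.2,0,0,0],[0,0,2.5,0.2,0,0,0],[0,0,2.5,0.2,0,0,0]]])

```text
t: 2.65
eef_pos: [0.5596, -0.2108, 0.1188]
eef_rot: [0.686, -0.128, 0.694, 0.177]
contact_force: [-0.1, -0.5, 0.6]
width: 0.0004
```

Emit:
drive_tool(increments=[[[0,0,2.5,0,0,0,0],[0,0,2.5,0,0,0,0],[0,0,2.5,0,0,0,0],[0,0,2.5,0,0,0,0],[0,0,2.5,0,0,0,0],[0,0,2.5,0,0,0,0],[0,0,2.5,0,0,0,0],[0,0,2.5,0,0,0,0]]])

```text
t: 3.32
eef_pos: [0.5512, -0.1928, 0.1201]
eef_rot: [0.686, -0.128, 0.694, 0.177]
contact_force: [0.7, -0.7, -0.5]
width: 0.0004
```

```bash
python3 - <<'E'
from h import *
where()
f=grab_frame("top")
c=f["color"][160:308,240:437];cv2.imwrite("pics/t1.png",cv2.convertScaleAbs(cv2.resize(c,None,fx=4,fy=4,interpolation=cv2.INTER_CUBIC),alpha=1.5))
E
```

```text
t3.32 tip [ -89.  -147.9] z56.2 h89.7 tilt4.0 F [ 0.7 -0.7 -0.5] Fh -0.9 w 0.0004 q [-0.55  0.64  1.42  0.05  1.14 -1.01]
```

```bash
cat >> h.py <<'E'
D=37.
def puck(s):
    L=90*np.pi/2
    if s<0: return np.array([-90,s]),90.
    if s<L: f=s/90; return 90*np.array([-np.cos(f),np.sin(f)]),90-np.degrees(f)
    return np.array([s-L,90.]),0.
def tgt(s,n=1,z=52,lagmax=6):
    p,h=puck(s);lag=lagmax*np.interp(s,[-10,30,120,150],[0,1,1,0]);h+=lag;a=np.radians(h)
    t=p-D*np.array([np.cos(a),np.sin(a)]);return (*t,z,h,4,n)
def run(s0,s1,st,z=52): where();plan([tgt(s,1,z) for s in np.arange(s0+st,s1+.01,st)])
E
python3 - <<'E'
from h import *
where();plan([tgt(-102,4),tgt(-54,16)])
E
```

```text
t3.37 tip [ -89.  -147.4] z56.3 h89.7 tilt4.0 F [ 0.9 -0.  -0.8] Fh -0.4 w 0.0003 q [-0.55  0.64  1.42  0.05  1.14 -1.01]
20 rows
[0, 1.2, 2.0, -0.2, -0.1, 0.1, 0.0]
[0, 1.2, 2.1, -0.2, -0.1, 0.1, 0.0]
[0, 1.2, 2.0, -0.1, -0.1, 0.1, 0.0]
[0, 1.2, 2.0, -0.2, -0.1, 0.1, 0.0]
[0, 0.2, 3.0, 0.0, 0.0, 0.0, 0.0]
[0, 0.2, 3.0, 0.0, 0.0, 0.0, 0.0]
[0, 0.2, 3.0, 0.0, 0.0, 0.0, 0.0]
[0, 0.3, 3.0, 0.0, 0.0, 0.0, 0.0]
[0, 0.2, 3.0, 0.0, 0.0, 0.0, 0.0]
[0, 0.2, 3.0, 0.1, 0.0, 0.0, 0.0]
[0, 0.2, 2.9, 0.0, 0.0, 0.0, 0.0]
[0, 0.2, 3.0, 0.0, 0.0, 0.0, 0.0]
[0, 0.2, 3.0, 0.0, 0.0, 0.0, 0.0]
[0, 0.2, 3.0, 0.0, 0.0, 0.0, 0.0]
[0, 0.2, 3.0, 0.0, 0.0, 0.0, 0.0]
[0, 0.3, 3.0, 0.0, 0.0, 0.0, 0.0]
[0, 0.2, 3.0, 0.0, 0.0, 0.0, 0.0]
[0, 0.2, 3.0, 0.1, 0.0, 0.0, 0.0]
[0, 0.2, 3.0, 0.0, 0.0, 0.0, 0.0]
[0, 0.2, 3.0, 0.0, 0.0, 0.0, 0.0]
```

Emit:
drive_tool(increments=[[[0,1.2,2,-0.2,0,0,0],[0,1.2,2,-0.2,0,0,0],[0,1.2,2,-0.2,0,0,0],[0,1.2,2,-0.2,0,0,0],[0,0.2,2.5,0,0,0,0],[0,0.2,2.5,0,0,0,0],[0,0.2,2.5,0,0,0,0],[0,0.2,2.5,0,0,0,0]]])

```text
t: 4.03
eef_pos: [0.5429, -0.1765, 0.1158]
eef_rot: [0.686, -0.128, 0.694, 0.177]
contact_force: [1.0, -3.2, 0.8]
width: 0.0007
```

Emit:
drive_tool(increments=[[[0,0.2,2.5,0,0,0,0],[0,0.2,2.5,0,0,0,0],[0,0.2,2.5,0,0,0,0],[0,0.2,2.5,0,0,0,0],[0,0.2,2.5,0,0,0,0],[0,0.2,2.5,0,0,0,0],[0,0.2,2.5,0,0,0,0],[0,0.2,2.5,0,0,0,0]]])

```text
t: 4.7
eef_pos: [0.5344, -0.1583, 0.1156]
eef_rot: [0.686, -0.128, 0.694, 0.177]
contact_force: [2.1, -3.5, 3.3]
width: 0.0004
```

```bash
python3 - <<'E'
from h import *
where()
f=grab_frame("side");c=f["color"][150:310,200:420]
cv2.imwrite("pics/s2.png",cv2.convertScaleAbs(cv2.resize(c,None,fx=3.6,fy=3.6,interpolation=cv2.INTER_CUBIC),alpha=1.5))
E
```

```text
t4.70 tip [ -89.5 -109.6] z51.8 h89.7 tilt4.0 F [ 2.1 -3.5  3.3] Fh -4.1 w 0.0004 q [-0.52  0.61  1.51  0.05  1.08 -0.97]
```

View pics/s2.png

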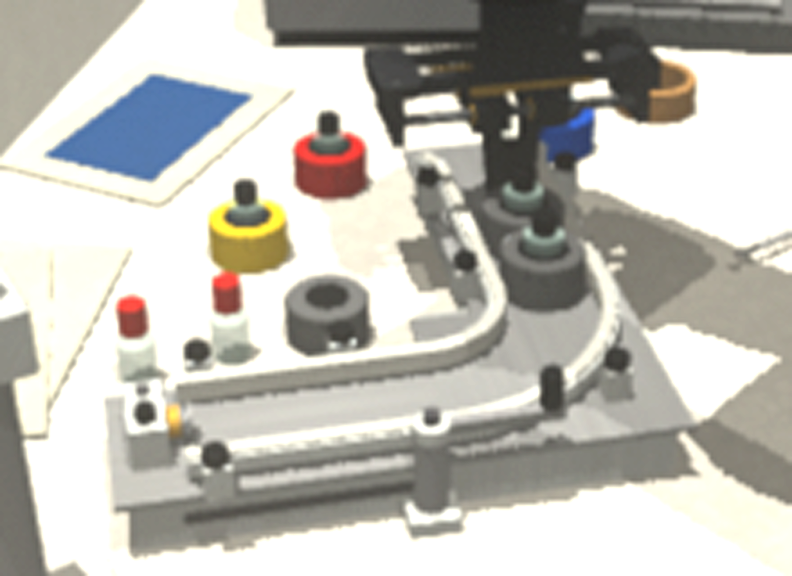

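Both grey pucks now touch (rear cap at crop 525,185, lead cap at 547,215) and slide upright. The drag is about 4 N.

```bash
python3 - <<'E'
from h import *
import pickle
f=pickle.load(open("side0.pkl","rb"))
for u,v in((547,211),(525,176)): print(w2t(onz(f,200+u/3.6,150+v/3.6,.097)).round(1))
run(-74,-26,3,52.5)
E
```

```text
[-90.4 -18.1]
[-88.3 -63.6]
t4.75 tip [ -89.5 -109. ] z51.7 h89.7 tilt4.0 F [ 2.5 -2.7  1.8] Fh -3.5 w 0.0005 q [-0.51  0.61  1.51  0.05  1.08 -0.97]
16 rows
[0, -0.7, 1.1, -0.2, -0.3, 0.2, 0.0]
[0, 0.2, 3.0, 0.0, 0.0, 0.0, 0.0]
[0, 0.2, 3.0, 0.0, 0.0, 0.0, 0.0]
[0, 0.2, 3.0, 0.0, 0.0, 0.0, 0.0]
[0, 0.2, 3.0, 0.0, 0.0, 0.0, 0.0]
[0, 0.3, 2.9, 0.0, 0.0, 0.0, 0.0]
[0, 0.2, 3.0, 0.0, 0.0, 0.0, 0.0]
[0, 0.2, 3.0, 0.0, 0.0, 0.0, 0.0]
[0, 0.2, 3.0, 0.0, 0.0, 0.0, 0.0]
[0, 0.2, 3.0, 0.0, 0.0, 0.0, 0.0]
[0, 0.2, 3.0, 0.0, 0.0, 0.0, 0.0]
[0, 0.2, 3.0, 0.0, 0.0, 0.0, 0.0]
[0, 0.2, 3.0, 0.0, 0.0, 0.0, 0.0]
[0, 0.2, 3.0, 0.0, 0.0, 0.0, 0.0]
[0, 0.2, 3.0, 0.0, 0.0, 0.0, 0.0]
[0, 0.3, 3.0, 0.0, 0.0, 0.0, 0.0]
```

Emit:
drive_tool(increments=[[[0,-0.4,2,-0.2,-0.2,0,0],[0,0.2,2.5,-0.1,-0.1,0,0],[0,0.2,2.5,0,0,0,0],[0,0.2,2.5,0,0,0,0],[0,0.2,2.5,0,0,0,0],[0,0.2,2.5,0,0,0,0],[0,0.2,2.5,0,0,0,0],[0,0.2,2.5,0,0,0,0]]])

```text
t: 5.42
eef_pos: [0.5257, -0.1406, 0.1158]
eef_rot: [0.686, -0.13, 0.694, 0.179]
contact_force: [2.2, -1.9, -1.7]
width: 0.0002
```

Emit:
drive_tool(increments=[[[0,0.2,2.5,0,0,0,0],[0,0.2,2.5,0,0,0,0],[0,0.2,2.5,0,0,0,0],[0,0.2,2.5,0,0,0,0],[0,0.2,2.5,0,0,0,0],[0,0.2,2.5,0,0,0,0],[0,0.2,2.5,0,0,0,0],[0,0.2,2.5,0,0,0,0]]])

```text
t: 6.08
eef_pos: [0.5172, -0.1225, 0.1157]
eef_rot: [0.686, -0.13, 0.694, 0.178]
contact_force: [1.8, -2.7, 0.0]
width: 0.0004
```

```bash
python3 - <<'E'
from h import *
where();plan([tgt(-10,10,53)]);plan([tgt(s,1,53) for s in np.arange(-8,23,2)],start=(0,np.array([*(O+X*-.09+Y*-.047),.053])-.064*rot(90,4)[:,0],rot(90,4)))
E
```

```text
t6.08 tip [-89.8 -69.9] z51.9 h90.0 tilt4.0 F [ 1.8 -2.7  0. ] Fh -3.2 w 0.0004 q [-0.47  0.57  1.58  0.05  1.04 -0.94]
10 rows
[0, 0.0, 2.3, 0.0, 0.0, 0.0, 0.0]
[0, 0.1, 2.3, 0.0, 0.0, 0.0, 0.0]
[0, 0.0, 2.3, 0.0, 0.0, 0.0, 0.0]
[0, 0.1, 2.3, 0.0, 0.0, 0.0, 0.0]
[0, 0.0, 2.3, -0.1, 0.0, 0.0, 0.0]
[0, 0.1, 2.3, 0.0, 0.0, 0.0, 0.0]
[0, 0.0, 2.2, 0.0, 0.0, 0.0, 0.0]
[0, 0.1, 2.3, 0.0, 0.0, 0.0, 0.0]
[0, 0.0, 2.3, 0.0, 0.0, 0.0, 0.0]
[0, 0.1, 2.3, 0.0, 0.0, 0.0, 0.0]
16 rows
[0, 0.1, 2.0, 0.2, -0.3, 0.0, 0.0]
[0, 0.2, 2.0, 0.2, -0.3, 0.0, 0.0]
[0, 0.1, 2.0, 0.3, -0.3, 0.1, 0.0]
[0, 0.2, 2.0, 0.2, -0.3, 0.0, 0.0]
[0, 0.1, 2.0, 0.3, -0.3, 0.0, 0.0]
[0, 0.1, 2.0, -0.6, 1.0, -0.1, 0.0]
[0, 0.2, 2.0, -0.7, 0.9, 0.0, 0.0]
[0, 0.1, 2.0, -0.6, 1.0, -0.1, 0.0]
[0, 0.2, 2.0, -0.6, 1.0, -0.1, 0.0]
[0, 0.1, 2.0, -0.6, 1.0, 0.0, 0.0]
[0, 0.1, 2.0, -0.5, 0.9, -0.1, 0.0]
[0, 0.2, 2.0, -0.6, 1.0, -0.1, 0.0]
[0, 0.1, 2.0, -0.6, 1.0, 0.0, 0.0]
[0, 0.2, 2.0, -0.5, 0.9, -0.1, 0.0]
[0, 0.1, 2.0, -0.5, 1.0, -0.1, 0.0]
[0, 0.1, 1.9, -0.6, 1.0, 0.0, 0.0]
```

Emit:
drive_tool(increments=[[[0,0.1,2.2,0,0,0,0],[0,0.1,2.2,0,0,0,0],[0,0.1,2.2,0,0,0,0],[0,0.1,2.2,0,0,0,0],[0,0.1,2.2,0,0,0,0],[0,0.1,2.2,0,0,0,0],[0,0.1,2.2,0,0,0,0],[0,0.1,2.2,0,0,0,0]]])

```text
t: 6.75
eef_pos: [0.5097, -0.1066, 0.116]
eef_rot: [0.686, -0.13, 0.694, 0.179]
contact_force: [1.2, -2.7, -2.1]
width: 0.0006
```

```bash
python3 - <<'E'
from h import *
run(-15,17,2,53)
E
```

```text
t6.75 tip [-89.9 -52.2] z52.2 h90.0 tilt4.0 F [ 1.2 -2.7 -2.1] Fh -3.0 w 0.0006 q [-0.45  0.56  1.62  0.06  1.02 -0.92]
16 rows
[0, -0.7, 2.3, 0.1, 0.0, 0.2, 0.0]
[0, 0.2, 2.0, 0.0, 0.0, 0.0, 0.0]
[0, 0.1, 2.0, 0.1, -0.2, 0.0, 0.0]
[0, 0.2, 2.0, 0.3, -0.3, 0.1, 0.0]
[0, 0.1, 2.0, 0.2, -0.3, 0.0, 0.0]
[0, 0.1, 2.0, 0.2, -0.3, 0.0, 0.0]
[0, 0.2, 1.9, 0.3, -0.3, 0.0, 0.0]
[0, 0.1, 2.0, -0.2, 0.4, 0.0, 0.0]
[0, 0.2, 2.0, -0.6, 0.9, -0.1, 0.0]
[0, 0.1, 2.0, -0.6, 1.0, 0.0, 0.0]
[0, 0.2, 2.0, -0.6, 1.0, -0.1, 0.0]
[0, 0.1, 2.0, -0.6, 1.0, -0.1, 0.0]
[0, 0.1, 2.0, -0.6, 0.9, -0.1, 0.0]
[0, 0.2, 2.0, -0.6, 1.0, 0.0, 0.0]
[0, 0.1, 2.0, -0.5, 1.0, -0.1, 0.0]
[0, 0.2, 2.0, -0.6, 0.9, -0.1, 0.0]
```

Emit:
drive_tool(increments=[[[0,0,2,0,0,0,0],[0,0.1,2,0,0,0,0],[0,0.1,2,0.1,-0.2,0,0],[0,0.1,2,0.2,-0.3,0,0],[0,0.1,2,0.2,-0.3,0,0],[0,0.1,2,0.2,-0.3,0,0],[0,0.1,2,0.2,-0.3,0,0],[0,0.1,2,-0.2,0.4,0,0]]])

```text
t: 7.42
eef_pos: [0.5035, -0.0917, 0.1165]
eef_rot: [0.685, -0.136, 0.692, 0.185]
contact_force: [1.9, -3.6, -2.5]
width: 0.0003
```

Emit:
drive_tool(increments=[[[0,0.1,2,-0.6,0.9,-0.1,0],[0,0.1,2,-0.6,1,0,0],[0,0.1,2,-0.6,1,-0.1,0],[0,0.1,2,-0.6,1,-0.1,0],[0,0.1,2,-0.6,0.9,-0.1,0],[0,0.1,2,-0.6,1,0,0],[0,0.1,2,-0.6,1,-0.1,0],[0,0.1,2,-0.6,0.9,-0.1,0]]])

```text
t: 8.08
eef_pos: [0.4928, -0.079, 0.1168]
eef_rot: [0.696, -0.088, 0.699, 0.138]
contact_force: [0.9, -2.0, -2.1]
width: 0.0003
```

```bash
python3 - <<'E'
from h import *
run(16.5,48.5,2,53)
E
```

```text
t8.08 tip [-92.7 -20.1] z53.0 h83.2 tilt4.0 F [ 0.9 -2.  -2.1] Fh -2.2 w 0.0003 q [-0.42  0.53  1.68  0.07  0.98 -0.78]
16 rows
[0, 0.1, 1.8, -0.1, 0.7, 0.3, -0.1]
[0, 0.2, 2.0, -0.5, 0.9, -0.1, 0.0]
[0, 0.1, 2.0, -0.5, 1.0, 0.0, 0.0]
[0, 0.1, 2.0, -0.5, 1.0, -0.1, 0.0]
[0, 0.2, 2.0, -0.5, 1.0, -0.1, 0.0]
[0, 0.1, 2.0, -0.5, 0.9, 0.0, 0.0]
[0, 0.2, 2.0, -0.6, 1.1, -0.1, 0.0]
[0, 0.1, 1.9, -0.6, 1.2, -0.1, 0.0]
[0, 0.1, 2.0, -0.7, 1.3, -0.1, 0.0]
[0, 0.2, 2.0, -0.7, 1.3, -0.1, 0.0]
[0, 0.1, 2.0, -0.7, 1.3, 0.0, 0.0]
[0, 0.1, 2.0, -0.7, 1.2, -0.1, 0.0]
[0, 0.2, 2.0, -0.7, 1.3, -0.1, 0.0]
[0, 0.1, 2.0, -0.7, 1.3, -0.1, 0.0]
[0, 0.2, 2.0, -0.7, 1.2, -0.1, 0.0]
[0, 0.1, 2.0, -0.7, 1.3, -0.1, 0.0]
```

Emit:
drive_tool(increments=[[[0,0.1,2,-0.2,0.7,0.1,0],[0,0.1,2,-0.5,0.9,-0.1,0],[0,0.1,2,-0.5,1,0,0],[0,0.1,2,-0.5,1,-0.1,0],[0,0.1,2,-0.5,1,-0.1,0],[0,0.1,2,-0.5,0.9,0,0],[0,0.1,2,-0.6,1.1,-0.1,0],[0,0.1,2,-0.6,1.2,-0.1,0]]])

```text
t: 8.75
eef_pos: [0.485, -0.0646, 0.1172]
eef_rot: [0.703, -0.04, 0.705, 0.09]
contact_force: [2.8, -4.2, -2.2]
width: 0.0001
```

Emit:
drive_tool(increments=[[[0,0.1,2,-0.7,1.3,-0.1,0],[0,0.1,2,-0.7,1.3,-0.1,0],[0,0.1,2,-0.7,1.3,0,0],[0,0.1,2,-0.7,1.2,-0.1,0],[0,0.1,2,-0.7,1.3,-0.1,0],[0,0.1,2,-0.7,1.3,-0.1,0],[0,0.1,2,-0.7,1.2,-0.1,0],[0,0.1,2,-0.7,1.3,-0.1,0]]])

```text
t: 9.42
eef_pos: [0.4775, -0.0492, 0.1175]
eef_rot: [0.708, 0.024, 0.706, 0.027]
contact_force: [2.5, -3.3, -1.3]
width: 0.0008
```

```bash
python3 - <<'E'
from h import *
run(47.5,81,2,53)
f=grab_frame("side");c=f["color"][150:310,200:420]
cv2.imwrite("pics/s3.png",cv2.convertScaleAbs(cv2.resize(c,None,fx=3.6,fy=3.6,interpolation=cv2.INTER_CUBIC),alpha=1.5))
E
```

```text
t9.42 tip [-92.7  13. ] z53.6 h65.1 tilt4.1 F [ 2.5 -3.3 -1.3] Fh -3.3 w 0.0008 q [-0.38  0.5   1.75  0.08  0.92 -0.43]
16 rows
[0, 0.7, 0.7, -0.1, 0.6, 0.1, -0.1]
[0, 0.1, 2.0, -0.7, 1.3, -0.1, 0.0]
[0, 0.2, 2.0, -0.7, 1.3, -0.1, 0.0]
[0, 0.1, 2.0, -0.7, 1.2, 0.0, 0.0]
[0, 0.1, 2.0, -0.7, 1.3, -0.1, 0.0]
[0, 0.2, 1.9, -0.6, 1.3, -0.1, 0.0]
[0, 0.1, 2.0, -0.7, 1.2, -0.1, 0.0]
[0, 0.2, 2.0, -0.7, 1.3, -0.1, 0.0]
[0, 0.1, 2.0, -0.7, 1.3, -0.1, 0.0]
[0, 0.1, 2.0, -0.7, 1.2, -0.1, 0.0]
[0, 0.2, 2.0, -0.7, 1.3, -0.1, 0.0]
[0, 0.1, 2.0, -0.7, 1.3, -0.1, 0.0]
[0, 0.2, 2.0, -0.7, 1.3, 0.0, 0.0]
[0, 0.1, 2.0, -0.7, 1.2, -0.1, 0.0]
[0, 0.1, 2.0, -0.7, 1.3, -0.1, 0.0]
[0, 0.2, 2.0, -0.6, 1.3, -0.1, 0.0]
```

View pics/s3.png

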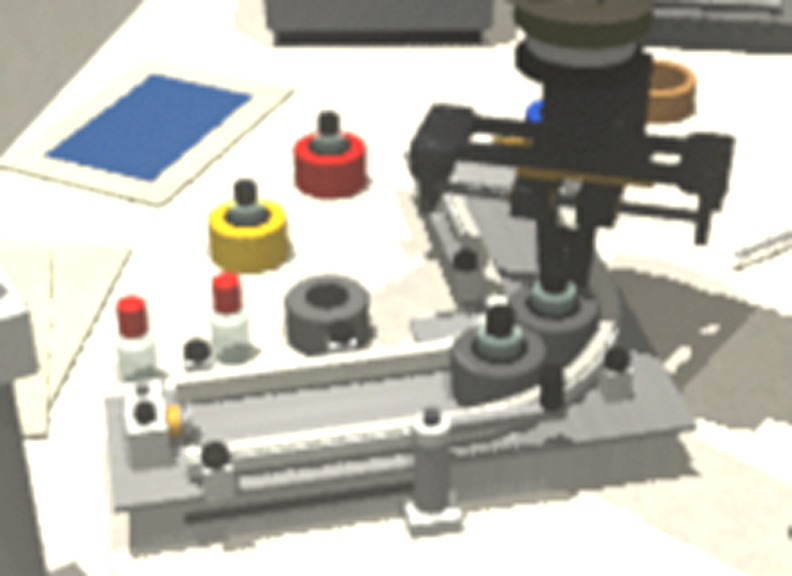

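The lead puck is at (500,350) leaving the bend and the rear at (553,305) in it. Both are upright, and the finger is behind the rear's middle.

Emit:
drive_tool(increments=[[[0,0.2,1.5,-0.4,1,0,0],[0,0.1,2,-0.7,1.3,-0.1,0],[0,0.2,2,-0.7,1.3,-0.1,0],[0,0.1,2,-0.7,1.2,0,0],[0,0.1,2,-0.7,1.3,-0.1,0],[0,0.2,2,-0.7,1.3,-0.1,0],[0,0.1,2,-0.7,1.2,-0.1,0],[0,0.1,2,-0.7,1.3,-0.1,0]]])

```text
t: 10.13
eef_pos: [0.4734, -0.0334, 0.1175]
eef_rot: [0.707, 0.084, 0.702, -0.034]
contact_force: [1.0, -4.9, -1.4]
width: 0.0007
```

Emit:
drive_tool(increments=[[[0,0.1,2,-0.7,1.3,-0.1,0],[0,0.1,2,-0.7,1.2,-0.1,0],[0,0.1,2,-0.7,1.3,-0.1,0],[0,0.1,2,-0.7,1.3,-0.1,0],[0,0.1,2,-0.7,1.3,0,0],[0,0.1,2,-0.7,1.2,-0.1,0],[0,0.1,2,-0.7,1.3,-0.1,0],[0,0.1,2,-0.7,1.3,-0.1,0]]])

```text
t: 10.8
eef_pos: [0.4715, -0.0164, 0.1177]
eef_rot: [0.7, 0.147, 0.692, -0.097]
contact_force: [1.5, -4.3, -1.8]
width: 0.0002
```

```bash
python3 - <<'E'
from h import *
run(79,111,2,53)
E
```

```text
t10.80 tip [-83.   44.4] z53.9 h45.0 tilt4.1 F [ 1.5 -4.3 -1.8] Fh -3.6 w 0.0002 q [-0.32  0.48  1.78  0.09  0.88 -0.03]
16 rows
[0, 0.9, 0.7, 0.3, 0.5, -0.1, -0.1]
[0, 0.2, 2.0, -0.7, 1.3, -0.1, 0.0]
[0, 0.1, 1.9, -0.7, 1.3, 0.0, 0.0]
[0, 0.2, 2.0, -0.7, 1.2, -0.1, 0.0]
[0, 0.1, 2.0, -0.7, 1.3, -0.1, 0.0]
[0, 0.1, 2.0, -0.7, 1.3, -0.1, 0.0]
[0, 0.2, 2.0, -0.7, 1.3, -0.1, 0.0]
[0, 0.1, 2.0, -0.7, 1.2, -0.1, 0.0]
[0, 0.2, 2.0, -0.7, 1.3, -0.1, 0.0]
[0, 0.1, 2.0, -0.7, 1.3, -0.1, 0.0]
[0, 0.1, 2.0, -0.6, 1.2, -0.1, 0.0]
[0, 0.2, 2.0, -0.7, 1.3, -0.1, 0.0]
[0, 0.1, 2.0, -0.7, 1.3, 0.0, 0.0]
[0, 0.2, 2.0, -0.7, 1.2, -0.1, 0.0]
[0, 0.1, 1.9, -0.7, 1.3, -0.1, 0.0]
[0, 0.1, 2.0, -0.7, 1.3, -0.1, 0.0]
```

Emit:
drive_tool(increments=[[[0,0.3,1.5,-0.2,0.9,0,0],[0,0.2,2,-0.6,1.3,-0.1,0],[0,0.2,2,-0.7,1.3,-0.1,0],[0,0.2,2,-0.7,1.2,-0.1,0],[0,0.2,2,-0.7,1.3,-0.1,0],[0,0.2,2,-0.7,1.3,-0.1,0],[0,0.2,2,-0.7,1.3,-0.1,0],[0,0.1,2,-0.7,1.2,-0.1,0]]])

```text
t: 11.47
eef_pos: [0.4734, -0.0003, 0.1172]
eef_rot: [0.689, 0.205, 0.677, -0.156]
contact_force: [-0.0, -4.2, -1.6]
width: 0.0005
```

Emit:
drive_tool(increments=[[[0,0.1,2,-0.7,1.3,-0.1,0],[0,0.1,2,-0.7,1.3,-0.1,0],[0,0.1,2,-0.7,1.2,-0.1,0],[0,0.1,2,-0.7,1.3,-0.1,0],[0,0.1,2,-0.7,1.3,0,0],[0,0.1,2,-0.7,1.2,-0.1,0],[0,0.1,2,-0.7,1.3,-0.1,0],[0,0.1,2,-0.7,1.3,-0.1,0]]])

```text
t: 12.13
eef_pos: [0.4774, 0.0163, 0.1175]
eef_rot: [0.672, 0.265, 0.656, -0.217]
contact_force: [-1.0, -2.8, -1.9]
width: 0.0006
```

```bash
python3 - <<'E'
from h import *
run(110.5,142.6,2,53)
E
```

```text
t12.13 tip [-62.9  70.2] z53.7 h24.9 tilt4.1 F [-1.  -2.8 -1.9] Fh -2.8 w 0.0006 q [-0.24  0.48  1.78  0.09  0.85  0.4 ]
16 rows
[0, 0.7, 0.8, 0.3, 0.5, -0.2, -0.1]
[0, 0.1, 2.0, -0.7, 1.3, 0.0, 0.0]
[0, 0.2, 2.0, -0.7, 1.3, -0.1, 0.0]
[0, 0.1, 2.0, -0.7, 1.3, -0.1, 0.0]
[0, 0.2, 2.0, -0.7, 1.3, -0.1, 0.0]
[0, 0.1, 1.9, -1.0, 1.7, -0.1, 0.0]
[0, 0.1, 2.1, -1.0, 1.7, -0.1, 0.0]
[0, 0.2, 2.0, -1.0, 1.6, -0.2, 0.0]
[0, 0.1, 2.0, -1.0, 1.7, -0.1, 0.0]
[0, 0.2, 2.0, -1.1, 1.7, -0.1, 0.0]
[0, 0.1, 2.0, -1.0, 1.6, -0.1, 0.0]
[0, 0.1, 2.0, -1.1, 1.7, -0.1, 0.0]
[0, 0.2, 2.0, -1.1, 1.7, -0.1, 0.0]
[0, 0.1, 2.0, -1.1, 1.7, -0.2, 0.0]
[0, 0.2, 2.0, -1.1, 1.6, -0.1, 0.0]
[0, 0.1, 2.0, -0.6, 1.0, 0.0, 0.0]
```

Emit:
drive_tool(increments=[[[0,0.3,1.5,0,0.9,-0.1,0],[0,0.2,2,-0.6,1.3,0,0],[0,0.2,2,-0.7,1.3,-0.1,0],[0,0.2,2,-0.7,1.3,-0.1,0],[0,0.2,2,-0.7,1.3,-0.1,0],[0,0.1,2,-1,1.7,-0.1,0],[0,0.1,2,-1,1.7,-0.1,0],[0,0.1,2,-1,1.6,-0.1,0]]])

```text
t: 12.8
eef_pos: [0.4844, 0.0312, 0.1173]
eef_rot: [0.648, 0.327, 0.628, -0.281]
contact_force: [-1.8, -5.2, -1.4]
width: 0.0003
```

Emit:
drive_tool(increments=[[[0,0.1,2,-1,1.7,-0.1,0],[0,0.1,2,-1,1.7,-0.1,0],[0,0.1,2,-1,1.6,-0.1,0],[0,0.1,2,-1,1.7,-0.1,0],[0,0.1,2,-1.1,1.7,-0.1,0],[0,0.1,2,-1.1,1.7,-0.2,0],[0,0.1,2,-1.1,1.6,-0.1,0],[0,0.1,2,-0.6,1,0,0]]])

```text
t: 13.47
eef_pos: [0.4931, 0.0469, 0.1175]
eef_rot: [0.612, 0.395, 0.589, -0.351]
contact_force: [-2.2, -3.1, -1.5]
width: 0.0003
```

```bash
python3 - <<'E'
from h import *
run(142,174.1,2,53)
f=grab_frame("side");c=f["color"][150:310,200:420]
cv2.imwrite("pics/s4.png",cv2.convertScaleAbs(cv2.resize(c,None,fx=3.6,fy=3.6,interpolation=cv2.INTER_CUBIC),alpha=1.5))
E
```

```text
t13.47 tip [-35.4  89.6] z53.7 h1.1 tilt4.0 F [-2.2 -3.1 -1.5] Fh -3.4 w 0.0003 q [-0.16  0.5   1.74  0.06  0.85  0.91]
16 rows
[0, 0.7, 0.9, 0.1, -0.1, -0.3, 0.0]
[0, 0.2, 2.0, -0.3, 0.4, 0.0, 0.0]
[0, 0.1, 2.0, -0.2, 0.4, -0.1, 0.0]
[0, 0.1, 2.0, -0.3, 0.4, 0.0, 0.0]
[0, 0.2, 2.0, 0.0, 0.0, 0.0, 0.0]
[0, 0.1, 2.0, 0.0, 0.0, 0.0, 0.0]
[0, 0.2, 2.0, 0.0, 0.0, 0.0, 0.0]
[0, 0.1, 2.0, 0.0, 0.0, 0.0, 0.0]
[0, 0.1, 2.0, 0.0, 0.0, 0.0, 0.0]
[0, 0.2, 2.0, 0.0, 0.0, 0.0, 0.0]
[0, 0.1, 2.0, 0.0, 0.0, 0.0, 0.0]
[0, 0.1, 2.0, 0.0, 0.0, 0.0, 0.0]
[0, 0.2, 2.0, 0.0, 0.0, 0.0, 0.0]
[0, 0.1, 2.0, 0.0, 0.0, 0.0, 0.0]
[0, 0.2, 2.0, 0.0, 0.0, 0.0, 0.0]
[0, 0.1, 2.0, 0.0, 0.0, 0.0, 0.0]
```

View pics/s4.png

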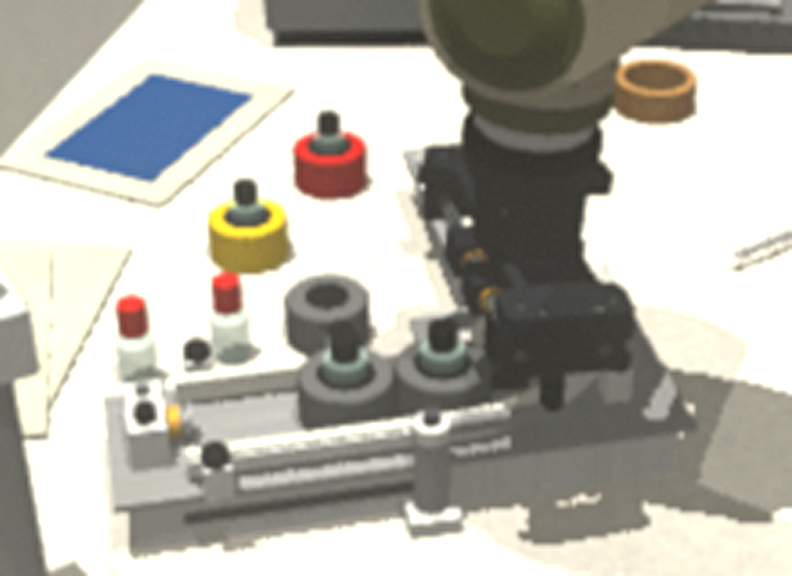

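Both pucks are in the last straight, lead at (345,385) and rear at (440,375), upright and touching.

Emit:
drive_tool(increments=[[[0,0.3,1.7,0,0,-0.1,0],[0,0.2,2,-0.2,0.3,0,0],[0,0.2,2,-0.2,0.3,0,0],[0,0.1,2,-0.2,0.3,0,0],[0,0.1,2,0,0.2,0,0],[0,0.1,2,0,0,0,0],[0,0.1,2,0,0,0,0],[0,0.1,2,0,0,0,0]]])

```text
t: 14.18
eef_pos: [0.5079, 0.054, 0.1177]
eef_rot: [0.609, 0.4, 0.585, -0.356]
contact_force: [-1.5, -0.4, -2.9]
width: 0.0
```

Emit:
drive_tool(increments=[[[0,0.1,2,0,0,0,0],[0,0.1,2,0,0,0,0],[0,0.1,2,0,0,0,0],[0,0.1,2,0,0,0,0],[0,0.1,2,0,0,0,0],[0,0.1,2,0,0,0,0],[0,0.1,2,0,0,0,0],[0,0.1,2,0,0,0,0]]])

```text
t: 14.85
eef_pos: [0.5224, 0.0608, 0.1181]
eef_rot: [0.609, 0.4, 0.584, -0.356]
contact_force: [-2.0, -0.3, -0.8]
width: 0.0005
```

```bash
python3 - <<'E'
from h import *
where();plan([tgt(185,8,53)])
E
```

```text
t14.85 tip [-2.8 89.5] z54.2 h0.1 tilt4.1 F [-2.  -0.3 -0.8] Fh -2.0 w 0.0005 q [-0.12  0.54  1.66  0.05  0.89  0.97]
8 rows
[0, 0.2, 1.2, -0.1, 0.0, 0.0, 0.0]
[0, 0.3, 1.1, 0.0, 0.0, 0.0, 0.0]
[0, 0.2, 1.2, -0.1, 0.0, 0.0, 0.0]
[0, 0.3, 1.2, -0.1, 0.0, 0.0, 0.0]
[0, 0.2, 1.1, 0.0, 0.0, 0.0, 0.0]
[0, 0.2, 1.2, -0.1, 0.0, 0.0, 0.0]
[0, 0.3, 1.1, 0.0, 0.0, 0.0, 0.0]
[0, 0.2, 1.2, -0.1, 0.0, 0.0, 0.0]
```

Emit:
drive_tool(increments=[[[0,0.2,1.2,-0.1,0,0,0],[0,0.2,1.2,0,0,0,0],[0,0.2,1.2,-0.1,0,0,0],[0,0.2,1.2,0,0,0,0],[0,0.2,1.2,-0.1,0,0,0],[0,0.2,1.2,0,0,0,0],[0,0.2,1.2,0,0,0,0],[0,0.2,1.2,0,0,0,0]]])

```text
t: 15.52
eef_pos: [0.531, 0.0651, 0.1172]
eef_rot: [0.609, 0.4, 0.584, -0.356]
contact_force: [-3.6, -2.1, 2.5]
width: 0.0006
```

Emit:
drive_tool(increments=[[[0,0.1,0.6,0,0,0,0],[0,0.1,0.6,0,0,0,0],[0,0.1,0.6,0,0,0,0],[0,0.1,0.6,0,0,0,0],[0,0.1,0.6,0,0,0,0],[0,0.1,0.6,0,0,0,0]]])

```text
t: 16.02
eef_pos: [0.5342, 0.0667, 0.1168]
eef_rot: [0.609, 0.4, 0.584, -0.356]
contact_force: [-3.8, -0.7, 1.9]
width: 0.0007
```

```bash
python3 - <<'E'
from h import *
where()
E
```

```text
t16.02 tip [10.4 89.8] z53.0 h0.1 tilt4.1 F [-3.8 -0.7  1.9] Fh -3.8 w 0.0007 q [-0.11  0.55  1.62  0.05  0.91  0.99]
```

Emit:
drive_tool(increments=[[[0,0,0.6,0,0,0,0],[0,0,0.6,0,0,0,0],[0,0,0.6,0,0,0,0],[0,0,0.6,0,0,0,0],[0,0,0.6,0,0,0,0]]])

```text
t: 16.43
eef_pos: [0.537, 0.068, 0.1169]
eef_rot: [0.609, 0.4, 0.584, -0.356]
contact_force: [-2.7, -1.2, 0.4]
width: 0.0002
```

Emit:
drive_tool(increments=[[[0,0,0.6,0,0,0,0],[0,0,0.6,0,0,0,0],[0,0,0.6,0,0,0,0],[0,0,0.6,0,0,0,0]]])

```text
t: 16.77
eef_pos: [0.5391, 0.069, 0.1171]
eef_rot: [0.609, 0.4, 0.585, -0.356]
contact_force: [-2.6, -0.9, -0.3]
width: 0.0003
```

Emit:
drive_tool(increments=[[[0,0.1,0.6,0,0,0,0],[0,0.1,0.6,0,0,0,0],[0,0.1,0.6,0,0,0,0],[0,0,0.6,0,0,0,0]]])

```text
t: 17.1
eef_pos: [0.5413, 0.07, 0.1171]
eef_rot: [0.609, 0.4, 0.584, -0.356]
contact_force: [-2.0, -0.9, -1.3]
width: 0.0006
```

Emit:
drive_tool(increments=[[[0,0,0.6,0,0,0,0],[0,0,0.6,0,0,0,0],[0,0,0.6,0,0,0,0],[0,0,0.6,0,0,0,0]]])

```text
t: 17.43
eef_pos: [0.5435, 0.071, 0.1172]
eef_rot: [0.609, 0.4, 0.584, -0.356]
contact_force: [-2.2, -1.0, -1.7]
width: 0.0003
```

Emit:
drive_tool(increments=[[[0,0,0.6,0,0,0,0],[0,0,0.6,0,0,0,0],[0,0,0.6,0,0,0,0],[0,0,0.6,0,0,0,0]]])

```text
t: 17.77
eef_pos: [0.5456, 0.0721, 0.1174]
eef_rot: [0.609, 0.4, 0.584, -0.356]
contact_force: [-2.0, -0.4, -1.4]
width: 0.0001
```

Emit:
drive_tool(increments=[[[0,0,0.5,0,0,0,0],[0,0,0.5,0,0,0,0],[0,0,0.5,0,0,0,0],[0,0,0.5,0,0,0,0]]])

```text
t: 18.1
eef_pos: [0.5474, 0.0729, 0.1176]
eef_rot: [0.609, 0.4, 0.584, -0.356]
contact_force: [-2.1, -0.9, -0.7]
width: 0.0006
```

```bash
python3 - <<'E'
from h import *
where()
f=grab_frame("top");cv2.imwrite("pics/t2.png",f["color"])
f=grab_frame("side");c=f["color"][220:300,215:375];cv2.imwrite("pics/s5full.png",f["color"])
cv2.imwrite("pics/s5.png",cv2.convertScaleAbs(cv2.resize(c,None,fx=5,fy=5,interpolation=cv2.INTER_CUBIC),alpha=1.5))
E
```

```text
t18.10 tip [25.  89.9] z53.7 h0.1 tilt4.1 F [-2.1 -0.9 -0.7] Fh -2.3 w 0.0006 q [-0.1   0.57  1.58  0.05  0.93  1.01]
```

View pics/s5.png

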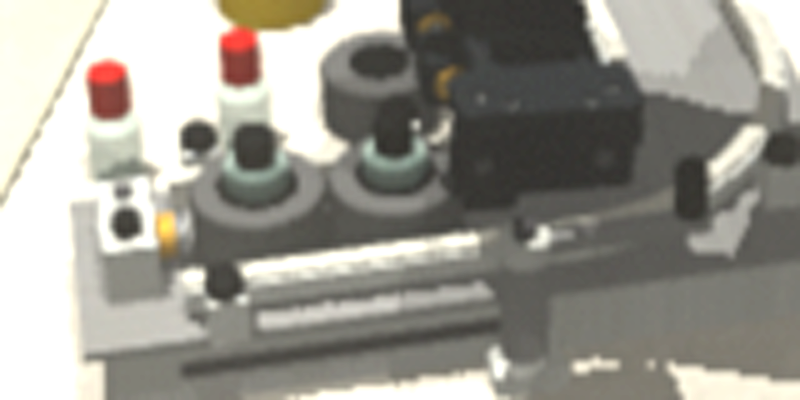

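The lead puck is almost at the plunger (orange bush at crop 168,232). The gate knob is at (692,185), still open. I'll keep feeling forward.

Emit:
drive_tool(increments=[[[0,0,0.5,0,0,0,0],[0,0,0.5,0,0,0,0],[0,0,0.5,0,0,0,0],[0,0,0.5,0,0,0,0]]])

```text
t: 18.53
eef_pos: [0.5492, 0.0737, 0.1177]
eef_rot: [0.609, 0.4, 0.584, -0.356]
contact_force: [-2.0, -1.4, -2.6]
width: 0.0008
```

Emit:
drive_tool(increments=[[[0,0,0.4,0,0,0,0],[0,0,0.4,0,0,0,0],[0,0,0.4,0,0,0,0],[0,0,0.4,0,0,0,0]]])

```text
t: 18.87
eef_pos: [0.5506, 0.0744, 0.1178]
eef_rot: [0.609, 0.4, 0.584, -0.356]
contact_force: [-3.0, -0.5, -1.7]
width: 0.0008
```

Emit:
drive_tool(increments=[[[0,0,0.4,0,0,0,0],[0,0,0.4,0,0,0,0],[0,0,0.4,0,0,0,0],[0,0,0.4,0,0,0,0]]])

```text
t: 19.2
eef_pos: [0.5515, 0.075, 0.1177]
eef_rot: [0.609, 0.4, 0.585, -0.357]
contact_force: [-6.6, -2.4, -0.8]
width: 0.0005
```

Emit:
drive_tool(increments=[[[0,0,0.1,0,0,0,0],[0,0,0.1,0,0,0,0],[0,0,0,0,0,0,0]]])

```text
t: 19.45
eef_pos: [0.5515, 0.075, 0.1177]
eef_rot: [0.609, 0.4, 0.585, -0.357]
contact_force: [-6.1, -3.5, -1.0]
width: 0.0002
```

Emit:
drive_tool(increments=[[[0,0,0.1,0,0,0,0],[0,0,0.1,0,0,0,0],[0,0,0,0,0,0,0]]])

```text
t: 19.7
eef_pos: [0.5516, 0.0751, 0.1177]
eef_rot: [0.609, 0.4, 0.585, -0.357]
contact_force: [-6.8, -3.7, -0.3]
width: -0.0
```

```bash
python3 - <<'E'
from h import *
where()
E
```

```text
t19.70 tip [29.5 90.1] z53.8 h0.1 tilt3.9 F [-6.8 -3.7 -0.3] Fh -7.7 w -0.0 q [-0.09  0.58  1.57  0.05  0.94  1.01]
```

Solid: 7.7 N with no movement over the last increments. I'll ease off, lift and go round to the gate knob.

Emit:
drive_tool(increments=[[[0,0,-0.3,0,0,0,0],[0,0,-0.5,0,0,0,0],[0,0,-1,0,0,0,0],[0,0,-2,0,0,0,0],[0,0,-3,0,0,0,0],[0,0,-4,0,0,0,0],[0,0,-4,0,0,0,0],[0,0,0,0,0,0,0]]])

```text
t: 20.37
eef_pos: [0.5385, 0.0687, 0.117]
eef_rot: [0.609, 0.4, 0.584, -0.356]
contact_force: [0.8, 0.5, 0.2]
width: 0.0001
```

```bash
python3 - <<'E'
from h import *
import pickle
s=pickle.load(open("side0.pkl","rb"));print("knob",w2t(onz(s,353.4,257,.082)))
where();plan([(14,90,115,0,0,4),(-63,172,115,-70,0,12),(-63,172,79,-70,0,3)])
E
```

```text
knob [-50.35625022 137.78678398]
t20.37 tip [15.1 89.9] z53.1 h0.0 tilt4.1 F [0.8 0.5 0.2] Fh 0.9 w 0.0001 q [-0.11  0.56  1.61  0.05  0.91  1.  ]
19 rows
[0, -15.4, 2.0, -0.1, 0.0, -0.1, -1.0]
[0, -15.5, 1.6, -0.2, 0.0, -0.1, -1.0]
[0, -15.4, 1.4, -0.2, 0.0, -0.1, -1.0]
[0, -15.5, 1.1, -0.1, 0.0, -0.1, -1.0]
[0, 0.0, -6.4, -6.8, 5.8, 0.0, 0.0]
[0, -0.1, -7.1, -6.2, 5.8, 0.0, 0.0]
[0, 0.0, -7.6, -5.4, 5.8, 0.0, 0.0]
[0, 0.0, -8.2, -4.6, 5.8, 0.0, 0.0]
[0, -0.1, -8.6, -3.8, 5.8, 0.0, 0.0]
[0, 0.0, -8.9, -2.9, 5.8, 0.0, 0.0]
[0, 0.0, -9.2, -1.9, 5.8, 0.0, 0.0]
[0, 0.0, -9.3, -1.1, 5.8, 0.0, 0.0]
[0, -0.1, -9.3, 0.0, 5.8, 0.0, 0.0]
[0, 0.0, -9.4, 0.8, 5.8, 0.0, 0.0]
[0, 0.0, -9.2, 1.9, 5.8, 0.0, 0.0]
[0, -0.1, -8.9, 2.7, 5.8, 0.0, 0.0]
[0, 12.0, 0.0, 0.0, 0.1, 0.0, -0.1]
[0, 12.0, 0.1, 0.0, 0.1, 0.0, -0.1]
[0, 12.0, 0.1, 0.0, 0.1, 0.0, -0.1]
```

Emit:
drive_tool(increments=[[[0,-15.5,1,-0.1,0,0,0],[0,-15.5,1,-0.1,0,0,0],[0,-15.5,1.4,-0.1,0,0,-2],[0,-15.5,1.1,-0.1,0,0,-2],[0,0,-6.4,-6.8,5.8,0,0],[0,0,-7,-6.2,5.8,0,0],[0,0,-7.6,-5.4,5.8,0,0],[0,0,-8.2,-4.6,5.8,0,0]]])

```text
t: 21.03
eef_pos: [0.5045, 0.0833, 0.1793]
eef_rot: [0.507, 0.493, 0.509, -0.491]
contact_force: [0.8, 0.3, 0.1]
width: 0.0002
```

Emit:
drive_tool(increments=[[[0,0,-8.6,-3.8,5.8,0,0],[0,0,-9,-2.9,5.8,0,0],[0,0,-9.2,-1.9,5.8,0,0],[0,0,-9.3,-1,5.8,0,0],[0,0,-9.3,0,5.8,0,0],[0,0,-9.4,0.8,5.8,0,0],[0,0,-9.2,1.9,5.8,0,0],[0,0,-9,2.7,5.8,0,0]]])

```text
t: 21.7
eef_pos: [0.4345, 0.1109, 0.1794]
eef_rot: [0.272, 0.653, 0.274, -0.652]
contact_force: [0.4, 0.6, 0.2]
width: 0.0006
```

```bash
python3 - <<'E'
from h import *
where();plan([(-63,172,79,-70,0,6)])
f=grab_frame("side");c=f["color"][190:310,200:380];cv2.imwrite("pics/s6full.png",f["color"])
cv2.imwrite("pics/s6.png",cv2.convertScaleAbs(cv2.resize(c,None,fx=4.4,fy=4.4,interpolation=cv2.INTER_CUBIC),alpha=1.5))
E
```

```text
t21.70 tip [-65.4 172.3] z115.4 h-69.8 tilt-0.1 F [0.4 0.6 0.2] Fh -0.2 w 0.0006 q [-0.02  0.35  1.76  0.    1.03  2.33]
6 rows
[0, 6.1, 0.2, -0.4, 0.0, 0.0, 0.0]
[0, 6.0, 0.2, -0.3, 0.0, 0.0, 0.0]
[0, 6.1, 0.2, -0.4, 0.0, 0.0, 0.0]
[0, 6.1, 0.2, -0.3, 0.0, 0.0, 0.0]
[0, 6.0, 0.2, -0.4, 0.0, 0.0, 0.0]
[0, 6.1, 0.2, -0.3, 0.0, 0.0, 0.0]
```

View pics/s6.png

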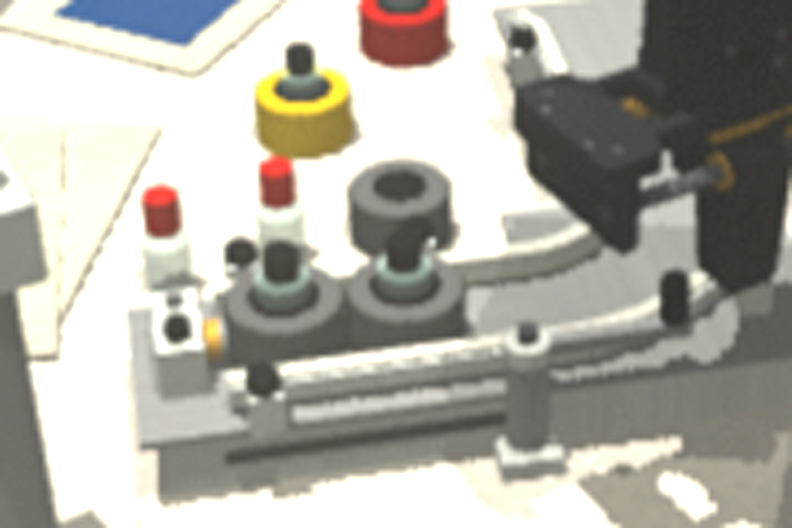

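The row is home against the plunger: lead at (285,300), rear at (405,290), orange bush at (212,335). The gate knob is at (674,298), and the fingers are above and outside it.

Emit:
drive_tool(increments=[[[0,9,0.2,-0.4,0,0,0],[0,9,0.2,-0.4,0,0,0],[0,9,0.2,-0.4,0,0,0],[0,9,0.2,-0.4,0,0,0],[0,0,0,0,0,0,0]]])

```text
t: 22.17
eef_pos: [0.4365, 0.1113, 0.1422]
eef_rot: [-0.274, -0.651, -0.277, 0.652]
contact_force: [-0.1, -0.1, -0.8]
width: 0.0004
```

```bash
cat >> h.py <<'E'
def gt(th,n=1,z=79):
    a=np.radians(th);k=np.array([17,142])-68*np.array([np.cos(a),np.sin(a)]);h=max(-70,th-90);b=np.radians(h)
    t=k-16*np.array([np.cos(b),np.sin(b)]);return (*t,z,h,0,n)
E
python3 - <<'E'
from h import *
where();plan([gt(2,4)]+[gt(t) for t in range(6,51,4)])
E
```

```text
t22.17 tip [-63.6 171.9] z78.2 h-69.4 tilt-0.2 F [-0.1 -0.1 -0.8] Fh 0.0 w 0.0004 q [-0.02  0.42  1.8   0.    0.93  2.32]
16 rows
[0, -0.2, 4.6, -0.2, 0.1, 0.0, 0.1]
[0, -0.2, 4.6, -0.2, 0.1, 0.0, 0.1]
[0, -0.2, 4.5, -0.1, 0.1, 0.0, 0.1]
[0, -0.2, 4.6, -0.2, 0.1, 0.0, 0.1]
[0, 0.0, 4.7, 1.2, 0.2, -0.1, -0.2]
[0, 0.0, 4.6, 1.0, 0.0, 0.0, 0.0]
[0, 0.0, 4.7, 0.7, 0.0, 0.0, 0.0]
[0, 0.0, 4.8, 0.3, 0.0, 0.0, 0.0]
[0, 0.0, 4.7, 0.6, -2.0, 0.0, 0.0]
[0, 0.0, 4.8, 0.9, -4.0, 0.0, 0.0]
[0, -0.1, 4.8, 1.0, -4.0, 0.0, 0.0]
[0, 0.0, 4.8, 0.9, -4.0, 0.0, 0.0]
[0, 0.0, 4.7, 1.0, -4.0, 0.0, 0.0]
[0, 0.0, 4.8, 0.9, -4.0, 0.0, 0.0]
[0, 0.0, 4.8, 1.0, -4.0, 0.0, 0.0]
[0, 0.0, 4.8, 0.9, -4.0, 0.0, 0.1]
```

Emit:
drive_tool(increments=[[[0,-0.2,4.5,-0.2,0,0,0],[0,-0.2,4.5,-0.2,0,0,0],[0,0,4.5,-0.2,0,0,0],[0,0,4.5,-0.2,0,0,0],[0,0,4.5,1.2,0,0,0],[0,0,4.5,1,0,0,0],[0,0,4.5,0.7,0,0,0],[0,0,4.7,0.3,0,0,0]]])

```text
t: 22.83
eef_pos: [0.4607, 0.084, 0.1435]
eef_rot: [0.273, 0.652, 0.276, -0.652]
contact_force: [-2.1, 0.4, -0.1]
width: 0.0002
```

Emit:
drive_tool(increments=[[[0,0,4.7,0.6,-2,0,0],[0,0,4.8,0.9,-4,0,0],[0,0,4.8,1,-4,0,0],[0,0,4.8,0.9,-4,0,0],[0,0,4.7,1,-4,0,0],[0,0,4.8,0.9,-4,0,0],[0,0,4.8,1,-4,0,0],[0,0,4.8,0.9,-4,0,0]]])

```text
t: 23.5
eef_pos: [0.4892, 0.0578, 0.1433]
eef_rot: [0.434, 0.558, 0.436, -0.557]
contact_force: [-2.1, -0.3, 0.5]
width: 0.0004
```

```bash
python3 - <<'E'
from h import *
where();plan([gt(t) for t in range(52,85,4)])
f=grab_frame("side");c=f["color"][190:310,200:380]
cv2.imwrite("pics/s7.png",cv2.convertScaleAbs(cv2.resize(c,None,fx=4.4,fy=4.4,interpolation=cv2.INTER_CUBIC),alpha=1.5))
E
```

```text
t23.50 tip [-38.6 101. ] z79.3 h-39.3 tilt-0.1 F [-2.1 -0.3  0.5] Fh -1.9 w 0.0004 q [-0.12  0.47  1.69  0.    0.99  1.69]
9 rows
[0, 0.3, 2.5, 1.2, -1.3, -0.2, 0.1]
[0, 0.0, 4.8, 0.9, -4.0, 0.0, 0.0]
[0, 0.0, 4.7, 1.0, -4.0, 0.0, 0.0]
[0, 0.0, 4.8, 0.9, -4.0, 0.0, 0.0]
[0, 0.0, 4.8, 1.0, -4.0, 0.0, 0.0]
[0, 0.0, 4.8, 0.9, -4.0, 0.0, 0.0]
[0, 0.0, 4.8, 1.0, -4.0, 0.0, 0.0]
[0, 0.0, 4.8, 0.9, -4.0, 0.0, 0.0]
[0, 0.0, 4.7, 1.0, -4.0, 0.0, 0.0]
```

Emit:
drive_tool(increments=[[[0,0,3.5,1.2,-2,0,0],[0,0,4.8,1,-4,0,0],[0,0,4.7,1,-4,0,0],[0,0,4.8,1,-4,0,0],[0,0,4.8,1,-4,0,0],[0,0,4.8,1,-4,0,0],[0,0,4.8,1,-4,0,0],[0,0,4.8,1,-4,0,0]]])

```text
t: 24.22
eef_pos: [0.5256, 0.0488, 0.1433]
eef_rot: [0.563, 0.428, 0.565, -0.426]
contact_force: [-0.7, -1.6, 0.4]
width: 0.0005
```

```bash
python3 - <<'E'
from h import *
where();plan([gt(t) for t in range(82,93,2)])
E
```

```text
t24.22 tip [-9.5 77.3] z79.3 h-9.4 tilt0.0 F [-0.7 -1.6  0.4] Fh -1.2 w 0.0005 q [-0.13  0.52  1.59  0.    1.04  1.16]
6 rows
[0, 0.3, 1.3, 0.0, -1.4, -0.2, 0.0]
[0, 0.0, 2.4, 0.5, -2.0, 0.0, 0.0]
[0, 0.0, 2.4, 0.6, -2.0, 0.0, 0.0]
[0, 0.0, 2.4, 0.5, -2.0, 0.0, 0.0]
[0, 0.0, 2.4, 0.5, -2.0, 0.0, 0.0]
[0, 0.0, 2.3, 0.5, -2.0, 0.0, 0.0]
```

Emit:
drive_tool(increments=[[[0,0,1.8,0,-1.5,0,0],[0,0,2,0.5,-2,0,0],[0,0,2,0.5,-2,0,0],[0,0,1.5,0.4,-2,0,0],[0,0,1,0.2,-1,0,0],[0,0,1,0,0,0,0]]])

```text
t: 24.72
eef_pos: [0.5346, 0.0507, 0.1434]
eef_rot: [0.593, 0.386, 0.594, -0.383]
contact_force: [-0.3, -1.6, -0.6]
width: 0.0003
```

```bash
python3 - <<'E'
from h import *
where()
E
```

```text
t24.72 tip [-0.5 75.2] z79.4 h-1.1 tilt0.1 F [-0.3 -1.6 -0.6] Fh -0.9 w 0.0003 q [-0.13  0.53  1.56  0.    1.05  1.02]
```

Not at the end stop yet, since the force is still about 1 N. I'll continue in small steps.

Emit:
drive_tool(increments=[[[0,0,0.6,0,0,0,0],[0,0,0.6,0,0,0,0],[0,0,0.6,0,0,0,0]]])

```text
t: 24.97
eef_pos: [0.5363, 0.0515, 0.1434]
eef_rot: [0.593, 0.386, 0.594, -0.383]
contact_force: [-0.3, -0.8, 0.1]
width: 0.0003
```

Emit:
drive_tool(increments=[[[0,0,0.6,0,0,0,0],[0,0,0.6,0,0,0,0],[0,0,0.6,0,0,0,0]]])

```text
t: 25.22
eef_pos: [0.5379, 0.0523, 0.1434]
eef_rot: [0.593, 0.385, 0.594, -0.383]
contact_force: [-0.8, -1.3, -0.1]
width: 0.0004
```

Emit:
drive_tool(increments=[[[0,0,0.6,0,0,0,0],[0,0,0.6,0,0,0,0],[0,0,0.6,0,0,0,0]]])

```text
t: 25.47
eef_pos: [0.5387, 0.0526, 0.1433]
eef_rot: [0.592, 0.384, 0.595, -0.384]
contact_force: [-7.2, -6.4, 4.7]
width: 0.0005
```

The force rose sharply to about 10 N, so the gate is at its end stop. I'll back off, lift clear and look.

Emit:
drive_tool(increments=[[[0,0,-1,0,0,0,0],[0,0,-3,0,0,0,0],[0,0,-6,0,0,0,0],[0,0,-6,0,0,0,0],[0,-10,-6,0,0,0,0],[0,-20,-3,0,0,0,0],[0,-30,0,0,0,0,0],[0,-30,0,0,0,0,0]]])

```text
t: 26.13
eef_pos: [0.5159, 0.0423, 0.2349]
eef_rot: [0.592, 0.385, 0.595, -0.383]
contact_force: [0.1, -0.3, 1.1]
width: 0.0005
```

Emit:
drive_tool(increments=[[[0,-25,-25,0,0,0,0],[0,-20,-30,0,0,0,0],[0,0,-30,0,0,0,0],[0,0,-30,0,0,0,0],[0,0,-20,0,0,0,0],[0,0,0,0,0,0,0]]])

```text
t: 26.63
eef_pos: [0.3905, -0.0135, 0.279]
eef_rot: [0.593, 0.386, 0.594, -0.384]
contact_force: [0.3, 0.6, 0.3]
width: 0.0004
```

```bash
python3 - <<'E'
from h import *
where()
f=grab_frame("side");a=cv2.resize(f["color"][215:300,215:375],None,fx=4.9,fy=4.9,interpolation=cv2.INTER_CUBIC)[:,:784]
g=grab_frame("top");b=cv2.resize(g["color"][165:260,250:350],None,fx=3.9,fy=1.8,interpolation=cv2.INTER_CUBIC)
b=cv2.resize(g["color"][165:265,245:345],(180*2,180*2-180+0),interpolation=cv2.INTER_CUBIC) if 0 else cv2.resize(g["color"][165:235,245:345],(257,180),interpolation=cv2.INTER_CUBIC)
c=np.zeros((600,784,3),np.uint8);c[:a.shape[0],:a.shape[1]]=a;c[418:598,:257]=b
b2=cv2.resize(g["color"][205:265,265:365],(300,180),interpolation=cv2.INTER_CUBIC);c[418:598,270:570]=b2
cv2.imwrite("pics/s8.png",cv2.convertScaleAbs(c,alpha=1.5))
E
```

```text
t26.63 tip [-158.2   78.5] z215.0 h-1.1 tilt0.1 F [0.3 0.6 0.3] Fh 0.5 w 0.0004 q [-0.34  0.12  1.74  0.    1.28  0.81]
```

View pics/s8.png

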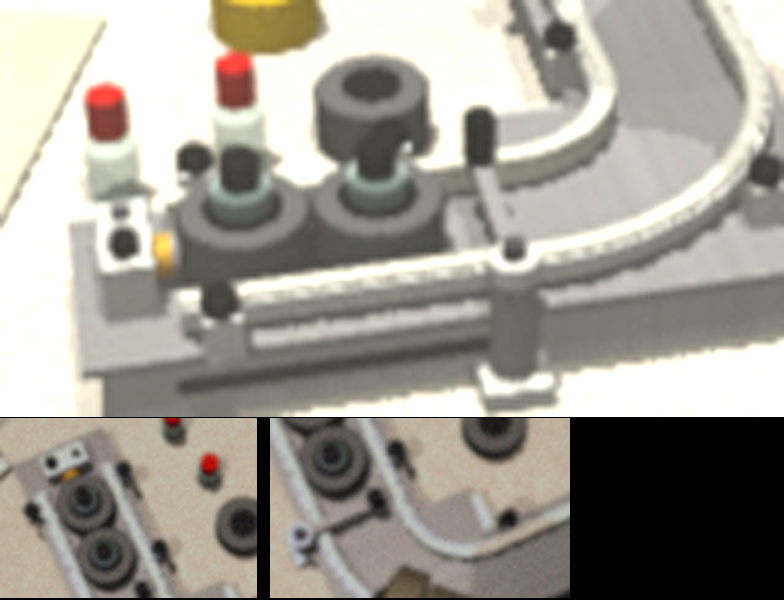

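The gate bar lies across the track behind the rear puck, with the knob at (480,135) and the hub at (515,250). The pucks are upright and touching each other, and the lead is at the plunger. One numeric check of the knob, then I'll hand in.

```bash
python3 - <<'E'
from h import *
import pickle
f=pickle.load(open("side0.pkl","rb"));k=w2t(onz(f,215+480/4.9,215+134/4.9,.082));p=w2t(onz(f,215+515/4.9,215+246/4.9,.077));print(k,p)
print(np.degrees(np.arctan2(142-k[1],17-k[0])))
s=get_state();print(s["t"],s["contact_force"])
print(finish_job())
E
```

```text
[17.87425705 71.55818961] [ 18.38054198 143.22714641]
90.71106445155492
26.7333 [-0.42900329  0.05193118  0.49361016]
the job is handed in; nothing more can be done
None
```

I pushed both grey pucks round the bend from behind with closed fingers, swung the gate shut behind them, let go, and handed the job in at 26.7 s.

- **Pushing:** the readings after each move were 2 to 5 N along the track, with no sign of jamming.
- **Home:** the push then climbed to 7.7 N with no further movement, so the plunger is solid. After I backed off, the pucks stayed put, touching each other with the lead at the plunger.
- **Gate:** I pushed the knob round its arc until the force jumped to about 10 N at the end stop. The last picture puts the gate at about 90.7°, which is shut within measuring error. The bar lies across the track behind the rear puck.
- **Last checks:** both pucks stand upright, and the arm is well clear and reads no contact. The spare puck and vials look undisturbed in the last pictures, and I saw no sign of contact with the other bystanders earlier, though I did not measure any of them afterwards.
- **Not confirmed:** the camera cannot show directly whether the lead still touches the plunger. In the last picture there is no visible gap.

No check failed or disagreed.

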